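# Slide the pot onto its cooking ring and switch on

### The job

Push the red lidded pot along the glass hob until it stands wholly inside the big white ring, using only the fingertips or the outside of the fingers: do not grip or lift the pot or touch its lid. Only when the pot is in place, press the red power button fully down and let it go. Leave everything else where it stands and finish with the hand clear.

Things in the scene. Friction and masses are not known exactly. Their poses are not given: they have to be found in the camera images.
- pot: Red round pot on the hob, about 0.8 kg, upright cylinder 130 mm in diameter, rim 66 mm high. Origin: centre of its underside; z up; its two ears stick out along its own +x and -x. It slides without tipping when pushed low on its side.
- pot_ears: The two bar-loop ears, part of the pot: 44 mm wide along the pot's y, reaching 92 mm from the pot's axis along its +x and -x, 46 to 54 mm above its underside. Origin and axes are those of the pot. They may be brushed but not gripped or pushed hard (over 12 N fails).
- pot_lid: Steel lid with black knob, fixed to the pot: 122 mm in diameter, domed from 66 to 77 mm above the pot's underside, knob 28 mm in diameter, its top 98 mm above the pot's underside. Origin and axes are those of the pot. Not to be touched by the fingers.
- big_ring: Big white ring printed on the black glass, 170 mm inside diameter, with a small cross at its centre; no height. Origin: its centre, on the hob's surface. The pot's final place. It may be on the left or on the right half of the hob.
- small_ring: Small white ring printed on the glass, 100 mm inside diameter, cross at its centre, on the other half of the hob, 250 mm from the big one. Origin: its centre. The pot starts roughly on it (it is too small for this pot).
- hob: Black glass hob, 380 mm (its x) by 520 mm (its y), 6 mm thick, flat on the worktop and fixed. Origin: centre of its underside; its glass surface is 6 mm above the worktop. The ring centres lie at its y = +125 and -125 mm, x = 0; the power button at its x = -140 mm, y = 0.
- power (a joint): Travel of the red power button, m: 0 is up, 0.006 fully down; a spring returns it. It needs about 5 N to go fully down; it counts as pressed beyond 0.004.
- power_top (a point): Centre of the top face of the red round power button (28 mm in diameter, 22 mm above the glass, in a round grey housing 44 mm in diameter and 12 mm high, on the hob's robot-side edge, between the rings). Press it straight down.
- mill: Bystander: dark wood pepper mill, 44 mm in diameter, 125 mm tall, standing on the far edge of the hob. Origin: centre of its underside.
- shaker: Bystander: white salt shaker with steel top, 40 mm in diameter, 74 mm tall, on the far edge of the hob. Origin: centre of its underside.
- mug_a: Bystander: black mug, 80 mm in diameter, 90 mm tall, on the round grey mat left of the hob. Origin: centre of its underside, handle at its +y.
- mug_b: Bystander: second black mug, same as the first.
- canister: Bystander: white jar with wooden cap, 90 mm in diameter, 130 mm tall, right of the hob. Origin: centre of its underside.
- spoon: Bystander: wooden spoon lying on the worktop near the robot's right, along its own x.
Things that resemble listed ones, but are neither listed nor needed, are in the scene too. There is more than one size of the pot; the job needs the largest.

How it is judged:
By the outcome, as a careful person would: the job done as asked, in the order asked, and still so for the second after the job is handed in, with the robot touching nothing.
It also fails if it takes over 58 s, if anything falls off the work surface, if the arm or the gripper's body presses on something with over 40 N, if the wrist force passes 120 N, or if a joint passes its speed limit or range.

### The arm

A 6-joint arm with a two-finger parallel gripper is mounted at the origin on the work surface. World frame = base frame: x ahead of the robot, y to its left, z up, the work surface at z = 0. Lengths are in mm, angles in rad, forces in N, time in s.
With the tool pointing down it reaches from about 350 to 975 mm from the base axis. Payload 4.9 kg.
Tool frame: the origin (TCP) lies midway between the tips of the shut fingers; the grasp point (between the pads) lies 19 mm behind it (hold_point_z is the distance from the TCP to the grasp point, in mm); z points along the fingers, y is the line along which they close (so a half turn about z gives the same grasp; the last joint's range is limited). The gripper opens to 85 mm and grips with 20 to 120 N. Pads are 22 mm wide; open, the fingers measure 114 mm over their backs; the gripper's body (76 mm by 85 mm) begins 54 mm behind the grasp point. The pads swing forward as they close: fully open they stand 13 mm farther back than shut.
Start: joints at [-1.393, 0.053, 1.613, -0, 1.476, -0.119], TCP at [182.783, -597.655, 231.304] pointing down, gripper open.
Joint ranges: [-3.01, 3.01], [-1.01, 2.22], [0.06, 2.58], [-1.02, 4.17], [0.09, 2.62], [-3.14, 3.14]. Speed limits (rad/s): [2.57, 2.57, 3.14, 3.14, 3.14, 3.14].

### API

Orientations are given as a 3x3 rotation matrix whose columns are the frame's x, y, z axes.
In Python, from rig import * gives the robot as it stands. Calls block until the motion is done:
- move_pose(position, orientation): joint-space move of the TCP to a pose.
- servo_line(position, velocity=150, orientation=None): straight line of the TCP; orientation=None keeps the orientation; velocity is the mean speed in mm/s.
- move_joints(angles): joint-space move.
- gripper_to(opening, f_grip=None): opening from 0.0 (shut) to 1.0 (fully open); f_grip is the grip in N (None keeps the last); returns when the fingers have stopped.
- sleep(seconds).
- solve_ik(position, orientation): joint angles nearest the present ones, or None.
- sense(): the state.
- capture(name): name is "scene" or "top" or "wrist"; returns (picture, depth): 420x560x3 uint8, red, green, blue; 420x560 float32, mm along the optical axis (not along the pixel's ray), 0 where there is no reading.
- get_calibration(name): a dict with "camera_matrix" (3x3 intrinsics, pixels), "k1" (the pictures are not rectified: a ray, as slopes to the right and down, at radius r is drawn at 1 + k1 r^2 times it, then the intrinsics apply), "xyz" and "rotation" of the camera in the world; the wrist camera has in their place "mount" (4x4, takes a point from camera to tool coordinates, whose origin is the TCP and whose axes are the flange's). Camera axes: x right, y up, looking along -z (the intrinsics and any distortion apply to the point x, -y, -z); pixel columns grow to the right and rows downward; lengths in mm; the calibration is good to about 2 mm. A picture is of the moment at which its call begins: read the wrist's pose just before it. get_calibration takes no time and is no camera call.
A pose or a line that the arm cannot do raises PlanningError and nothing moves.
- job_done(): hands the job in; it is judged then, once.
The state is a dict: "t": time; "joint_positions": joint angles; "joint_velocities": joint speeds; "tau": joint torques, N m; "tool_pos": TCP position; "orientation": TCP orientation; "ft_force": force on the tool from outside, world axes, zero at the start; "moment": the same for the moment, N m; "gripper_width": opening from 0.0 (shut) to 1.0 (fully open); "grip_force": force on a finger pad.
Only numpy, scipy, OpenCV 4.12 (cv2) and the standard library are available. Lean on these libraries where they do the work, as an engineer would, in place of code of your own. Each camera call takes 0.05 s, during which the arm holds its last target. There are 200 camera calls.

## Working session

There is one attempt and no reset: what is moved stays moved. The work goes in short steps, each a Python script; the robot and the scene stay as the last script left them, time stands still between calls to the robot, and variables do not carry over. Pictures are saved under pics/ and viewed, at most 10 in all, crops included, and the job is handed in when it is done.

```bash
mkdir -p pics; ls; cat > h.py <<'E'
from rig import *
import numpy as np, cv2
def cal(n):
    c=get_calibration(n)
    K=np.array(c["camera_matrix"]);return K,c["k1"],c
def ray(n,uv):
    K,k1,c=cal(n)
    uv=np.asarray(uv,float).reshape(-1,1,2)
    d=np.array([k1,0,0,0],float)
    p=cv2.undistortPoints(uv,K,d).reshape(-1,2)
    r=np.c_[p[:,0],-p[:,1],-np.ones(len(p))]
    return np.array(c["xyz"]),r@np.array(c["rotation"]).T
def onz(n,uv,z):
    o,r=ray(n,uv); return o+r*((z-o[2])/r[:,2])[:,None]
E
python3 - <<'E'
from h import *
for n in("scene","top"):
    im,d=capture(n); cv2.imwrite(f"pics/{n}.png",im[:,:,::-1]); np.save(n+"_d.npy",d)
    c=get_calibration(n);print(n,c)
E
```

```text
pics
scene {'camera_matrix': array([[423.35776461,   0.        , 275.4865616 ],
       [  0.        , 423.35776461, 208.422192  ],
       [  0.        ,   0.        ,   1.        ]]), 'k1': 0.02662147205815289, 'xyz': array([1073.8347121 ,  926.41205398,  859.41485304]), 'rotation': array([[-0.85771265, -0.30995049,  0.41019471],
       [ 0.51407184, -0.52896243,  0.67522507],
       [ 0.00769125,  0.79001863,  0.61303459]])}
top {'camera_matrix': array([[448.95238877,   0.        , 275.98680207],
       [  0.        , 448.95238877, 206.93921556],
       [  0.        ,   0.        ,   1.        ]]), 'k1': -0.12923698570412753, 'xyz': array([ 373.53498303,   50.64278628, 1661.43132296]), 'rotation': array([[ 1.65550785e-04,  9.94749245e-01, -1.02342134e-01],
       [-9.99976226e-01, -5.40813555e-04, -6.87420415e-03],
       [-6.89345740e-03,  1.02340839e-01,  9.94725506e-01]])}
```

View pics/top.png

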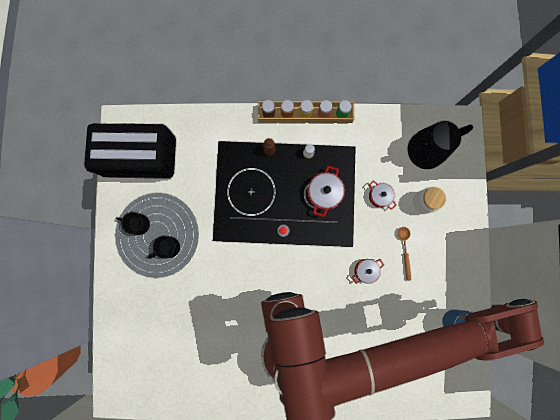

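View pics/scene.png

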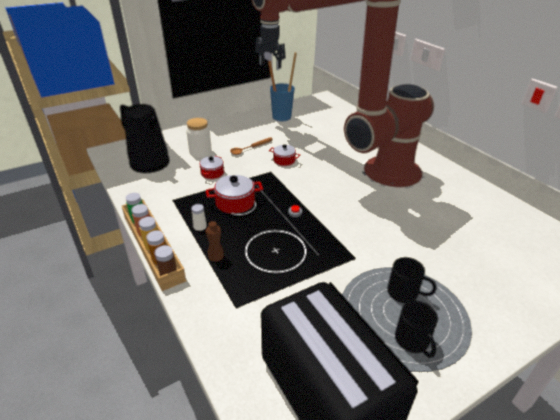

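Candidates for the pot in the top view are the large pot on the hob (326,190), the small pot right of the hob (381,195), and the small pot near the robot (369,271). I choose (326,190), since it is the largest and stands on the hob. The big ring is at (251,191) and the power button at (284,230).

```bash
python3 - <<'E'
from h import *
im=cv2.imread("pics/top.png"); d=np.load("top_d.npy")
hsv=cv2.cvtColor(im,cv2.COLOR_BGR2HSV)
def circ(p):
    A=np.c_[2*p,np.ones(len(p))];s=np.linalg.lstsq(A,(p**2).sum(1),rcond=None)[0]
    return s[:2],np.sqrt(s[2]+s[:2]@s[:2])
# ring
m=(hsv[...,2]>110)
yy,xx=np.nonzero(m); s=(np.hypot(xx-251,yy-191)<30)&(np.hypot(xx-251,yy-191)>18)
P=onz("top",np.c_[xx[s],yy[s]],6)[:,:2]; c,r=circ(P)
k=abs(np.hypot(*(P-c).T)-r)<4; print("ring",circ(P[k]),k.sum())
s=np.hypot(xx-251,yy-191)<6; print("cross",onz("top",np.c_[xx[s],yy[s]],6)[:,:2].mean(0))
red=((hsv[...,0]<8)|(hsv[...,0]>172))&(hsv[...,1]>130)&(hsv[...,2]>70)
yy,xx=np.nonzero(red); s=np.hypot(xx-284,yy-230)<8
print("button",onz("top",np.c_[xx[s],yy[s]],28)[:,:2].mean(0),s.sum())
s=np.hypot(xx-326,yy-190)<35; q=np.c_[xx[s],yy[s]]
# ears: project at rim-ear height 56
E=onz("top",q,56)[:,:2]
# lid: grayish bright non-red
l=(hsv[...,1]<90)&(hsv[...,2]>70); n,lab,st,ce=cv2.connectedComponentsWithStats(l.astype(np.uint8)); i=lab[188,320]
print("lid px",st[i],ce[i]); 
hy,hx=np.nonzero(lab==i);cnt=max(cv2.findContours((lab==i).astype(np.uint8),0,1)[0],key=cv2.contourArea)
h=cv2.convexHull(cnt).reshape(-1,2); L=onz("top",h,67)[:,:2]; print("lid",circ(L))
c=circ(L)[0]; e=E[np.hypot(*(E-c).T)>72]; v=e-c
a=np.arctan2(v[:,1],v[:,0]); print("ear ang",np.degrees(0.5*np.angle(np.exp(2j*a).mean())),len(e), np.hypot(*v.T).max())
for sgn in(0,1):
    ax=0.5*np.angle(np.exp(2j*a).mean()); u=np.array([np.cos(ax),np.sin(ax)]); t=e[(v@u>0)==sgn]; print(t.mean(0))
# hob corners
bm=(hsv[...,2]<60).astype(np.uint8); bm=cv2.morphologyEx(bm,cv2.MORPH_CLOSE,np.ones((7,7)))
n,lab,st,ce=cv2.connectedComponentsWithStats(bm); i=lab[220,240]; print(st[i])
cnt=max(cv2.findContours((lab==i).astype(np.uint8),0,1)[0],key=cv2.contourArea)
b=cv2.boxPoints(cv2.minAreaRect(cnt)); print(onz("top",b,6)[:,:2])
for nm,p,z in(("mill",(269,146),125),("shaker",(309,151),74)): print(nm,onz("top",[p],z)[0,:2])
cv2.imwrite("pics/crop.png",cv2.resize(im[130:260,205:400],None,fx=4,fy=4,interpolation=2))
E
```

```text
ring (array([602.35161217, 155.48989906]), np.float64(86.8180555461549)) 249
cross [602.50254477 155.67219175]
button [456.74251292  36.85977485] 39
lid px [309 172  35  36 896] [326.17075893 189.99888393]
lid (array([ 599.91057762, -119.36212255]), np.float64(62.64278007172237))
ear ang -17.126712711389843 111 96.0999245876069
[519.18711279 -93.83845345]
[ 678.33800019 -142.93798187]
[  213   139   142   108 12528]
[[ 419.18686109  296.7784561 ]
 [ 811.41587671  285.93657513]
 [ 787.47253562 -242.63711316]
 [ 396.6817607  -218.23967973]]
mill [745.92125753  85.7372225 ]
shaker [739.73434037 -57.49578693]
```

View pics/crop.png

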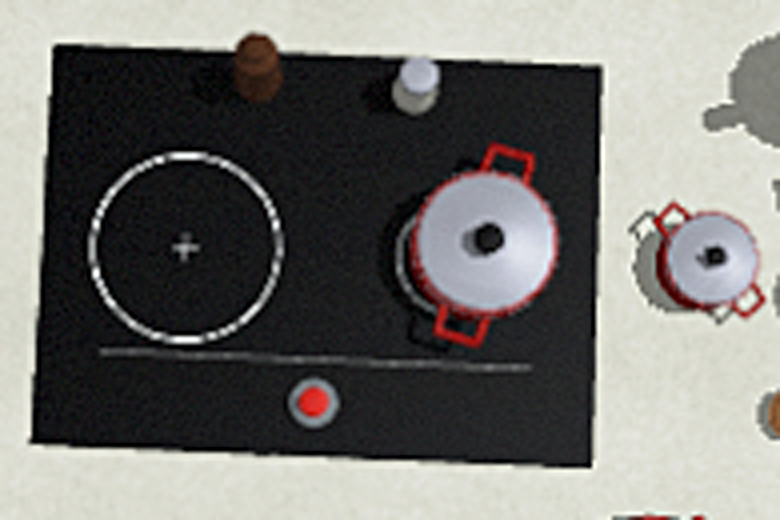

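The crop confirms the choice: the large pot has its ears at roughly -17° and its knob at crop (489,240). The ring is empty, with its cross at (186,248), and the button is at (313,402). Before leaving the start pose I'll check how close the utensil cup is and whether IK solves.

```bash
cat >> h.py <<'E'
RING=np.array([602.4,155.6]); POT=np.array([599.9,-119.2]); BTN=np.array([456.7,36.9])
def R_tilt(t,sg=1):
    z=np.array([0,np.sin(t),-np.cos(t)]); y=np.array([sg,0,0.]); return np.c_[np.cross(y,z),y,z]
R_dn=R_tilt(0)
E
python3 - <<'E'
from h import *
d=np.load("scene_d.npy")
def pt(n,d,u,v):
    o,r=ray(n,[(u,v)]); return (o+r[0]*d[v,u]).round()
for u,v in((275,60),(294,58),(290,75),(283,100),(270,45),(273,60),(278,70)): print((u,v),pt("scene",d,u,v))
dt=np.load("top_d.npy")
for u,v in((381,195),(369,271),(433,198),(326,190),(269,146),(309,151)): print((u,v),pt("top",dt,u,v))
print(sense()["joint_positions"],sense()["orientation"])
for sg in(1,-1):
  for p in((600,-216,220),(600,-216,16),(602,85,16)): print(sg,np.round(solve_ik(p,R_tilt(.2,sg)),2))
  print(np.round(solve_ik((*BTN,60),R_tilt(0,sg)),2))
E
```

```text
(275, 60) [ -681. -1992.  -283.]
(294, 58) [  77. -576.  264.]
(290, 75) [ -835. -2003.  -437.]
(283, 100) [ 142. -554.  100.]
(270, 45) [ 195. -574.  335.]
(273, 60) [ -672. -2008.  -286.]
(278, 70) [ -701. -1978.  -363.]
(381, 195) [ 582. -320.   54.]
(369, 271) [ 309. -269.   62.]
(433, 198) [ 562. -486.  131.]
(326, 190) [ 594. -114.  101.]
(269, 146) [749.  86. 114.]
(309, 151) [739. -57.  78.]
[-1.39300168e+00  5.33140300e-02  1.61415091e+00 -1.88736990e-05
  1.47599142e+00 -1.18975223e-01] [[ 9.56285581e-01  2.92434208e-01 -3.48106877e-04]
 [ 2.92434345e-01 -9.56283850e-01  1.83100472e-03]
 [ 2.02559430e-04 -1.85276182e-03 -9.99998263e-01]]
1 [-0.54  0.14  1.55  0.17  1.56 -0.55]
1 [-0.54  0.35  1.67  0.18  1.23 -0.61]
1 [-0.07  0.23  1.81  0.22  1.12 -0.17]
[-0.08 -0.18  2.14 -0.    1.19 -0.08]
-1 [-0.54  0.14  1.55  0.17  1.56  2.59]
-1 [-0.54  0.35  1.67  0.18  1.23  2.53]
-1 [-0.07  0.23  1.81  0.22  1.12  2.97]
[-0.08 -0.18  2.14 -0.    1.19  3.06]
```

```bash
python3 - <<'E'
from h import *
R=R_tilt(.2)
gripper_to(0.6)
servo_line((330,-560,270),velocity=150)
move_pose((600,-216,220),R)
servo_line((600,-216,80),velocity=150); 
servo_line((600,-216,18),velocity=80); s0=sense(); print(s0["t"],s0["ft_force"],s0["gripper_width"])
im,d=capture("scene"); cv2.imwrite("pics/s2.png",im[60:270,140:420,::-1].repeat(2,0).repeat(2,1))
for y in(-200,-192,-186):
    servo_line((600,y,18),velocity=40); s=sense(); print(y,s["tool_pos"].round(1),(s["ft_force"]-s0["ft_force"]).round(1),s["t"])
E
```

```text
5.3417 [ 0.76314569 -0.74862553  0.57443271] 0.6007771123076994
-200 [ 600.  -199.7   18. ] [-1.6  0.4 -0.4] 5.9417
-192 [ 599.9 -191.7   17.9] [-0.7  1.2 -0.3] 6.2917
-186 [ 600.  -186.3   18.1] [-2.1 -1.1 -1.1] 6.5917
```

View pics/s2.png

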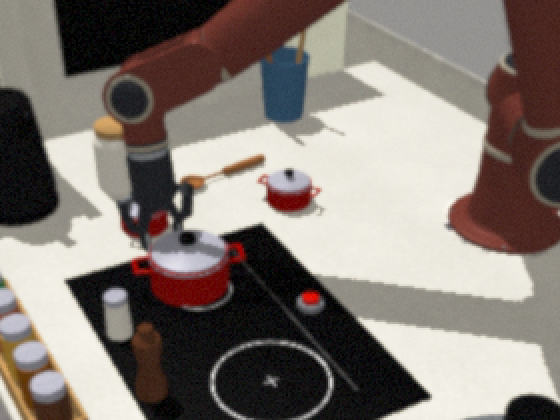

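The picture shows the open fingers standing just behind the pot at (160,220), clear of the small pot behind them. Next I push most of the way while watching the force, then measure.

```bash
cat >> h.py <<'E'
def circ(p):
    A=np.c_[2*p,np.ones(len(p))];s=np.linalg.lstsq(A,(p**2).sum(1),rcond=None)[0]
    return s[:2],np.sqrt(s[2]+s[:2]@s[:2])
def lid(name):
    im,d=capture("top"); cv2.imwrite(f"pics/{name}.png",cv2.resize(im[130:260,205:400,::-1],None,fx=4,fy=4))
    hsv=cv2.cvtColor(im,cv2.COLOR_RGB2HSV)
    red=(((hsv[...,0]<8)|(hsv[...,0]>172))&(hsv[...,1]>130)&(hsv[...,2]>70))
    l=((hsv[...,1]<90)&(hsv[...,2]>70)).astype(np.uint8); l[:, :215]=0
    n,lab,st,ce=cv2.connectedComponentsWithStats(l)
    for i in range(1,n):
        if 400<st[i][4]<1300 and 220<ce[i][0]<350 and 155<ce[i][1]<225:
            c=max(cv2.findContours((lab==i).astype(np.uint8),0,1)[0],key=cv2.contourArea)
            print(name,"lid",st[i],circ(onz("top",cv2.convexHull(c).reshape(-1,2),67)[:,:2]))
E
python3 - <<'E'
from h import *
f0=sense()["ft_force"]
for x,y in((600,-150),(600.4,-80),(601.2,0),(602,50),(602,72)):
    servo_line((x,y,18),velocity=60); s=sense(); print(y,s["tool_pos"].round(1),s["ft_force"].round(1),s["t"])
lid("p1")
servo_line((602,50,18),velocity=80); lid("p2")
E
```

```text
-150 [ 600.1 -149.7   18.1] [ 0. -2. -0.] 7.3417
-80 [600.4 -80.1  18. ] [ 0.2 -5.4  0.2] 8.6583
0 [ 6.011e+02 -1.000e-01  1.800e+01] [ 0.1 -5.4  1.6] 10.1417
50 [601.9  50.2  18. ] [-0.6 -3.8  0.9] 11.125
72 [601.9  72.5  18. ] [ 0.9 -1.6  1. ] 11.6417
p1 lid [236 173  38  34 872] (array([606.21805887, 137.67310136]), np.float64(66.61315304238941))
p2 lid [236 173  35  34 892] (array([601.89430877, 144.5532217 ]), np.float64(62.68886669610108))
```

View pics/p2.png

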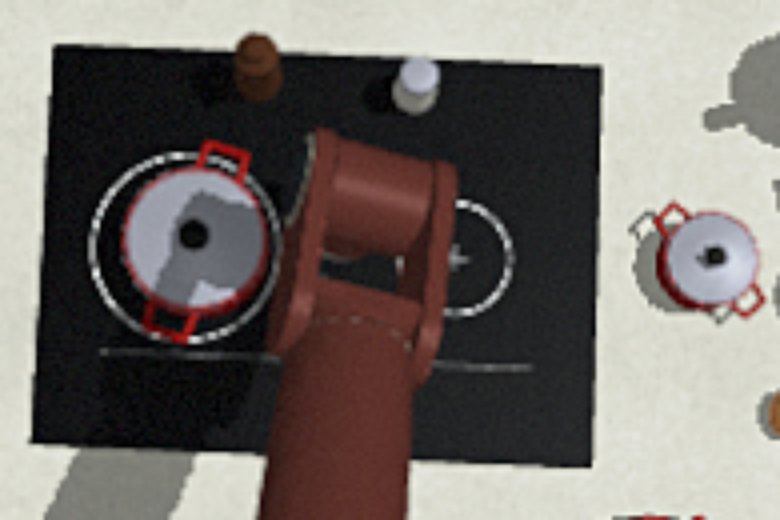

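The pot now stands at about (601.9, 144.6), with its lid at crop (195,240), and is 11 mm short of the ring centre. I'll finish the push, back off, and check.

```bash
python3 - <<'E'
from h import *
servo_line((602,66,18),velocity=80)
servo_line((602,83.3,18),velocity=40)
servo_line((602,40,18),velocity=80); 
servo_line((602,20,150),velocity=150); lid("p3")
servo_line((470,10,180),velocity=150); lid("p4"); print(sense()["t"])
E
```

```text
p3 lid [233 172  35  35 894] (array([603.11535918, 153.87771802]), np.float64(62.598606670281))
p4 lid [233 172  35  35 904] (array([602.30889819, 154.68405105]), np.float64(63.09967686162972))
15.9917
```

View pics/p3.png

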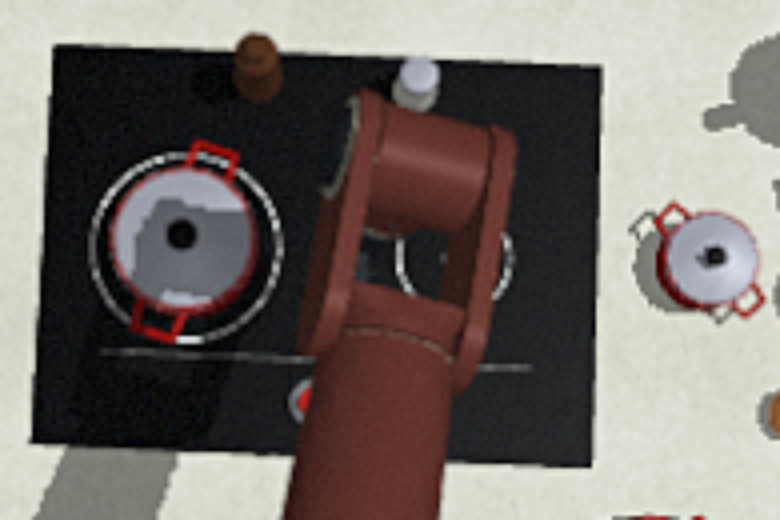

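The pot is within 1 mm of the ring centre. Now the button, with the fingers shut.

```bash
python3 - <<'E'
from h import *
gripper_to(0.0)
x,y=BTN
move_pose((x,y,90),R_dn); servo_line((x,y,36),velocity=100); sleep(.3); f0=sense()["ft_force"]
z=30
while z>=19.5:
    servo_line((x,y,z),velocity=20); sleep(.15); s=sense(); f=(s["ft_force"]-f0).round(1); print(z,s["tool_pos"].round(2),f)
    if f[2]>18: break
    z-=1
sleep(.3); servo_line((x,y,40),velocity=40); sleep(.3); servo_line((x,y,120),velocity=150)
servo_line((400,-60,250),velocity=150)
move_pose((330,-330,280),R_dn)
print(sense()["t"]); lid("p5")
E
```

```text
30 [456.75  36.89  30.02] [0.  0.2 0.4]
29 [456.73  36.87  29.03] [ 0.2 -0.6  0.5]
28 [456.81  36.88  28.08] [0.5 0.3 1.2]
27 [456.84  36.88  27.15] [-0.9 -0.3  2.3]
26 [456.85  36.88  26.12] [ 0.1 -0.4  2.4]
25 [456.85  36.9   25.11] [-0.5  0.1  2.9]
24 [456.84  36.92  24.12] [-0.2 -0.3  4.4]
23 [456.84  36.87  23.11] [-0.1 -0.8  3.7]
22 [456.83  36.88  22.08] [ 0.1 -0.6  4.4]
21 [456.91  36.9   21.93] [-4.2  0.3 11.6]
20 [457.01  36.89  21.81] [-7.6  0.1 17.2]
26.8917
p5 lid [232 172  37  35 908] (array([602.61561462, 154.94241955]), np.float64(63.89784042648048))
```

View pics/p5.png

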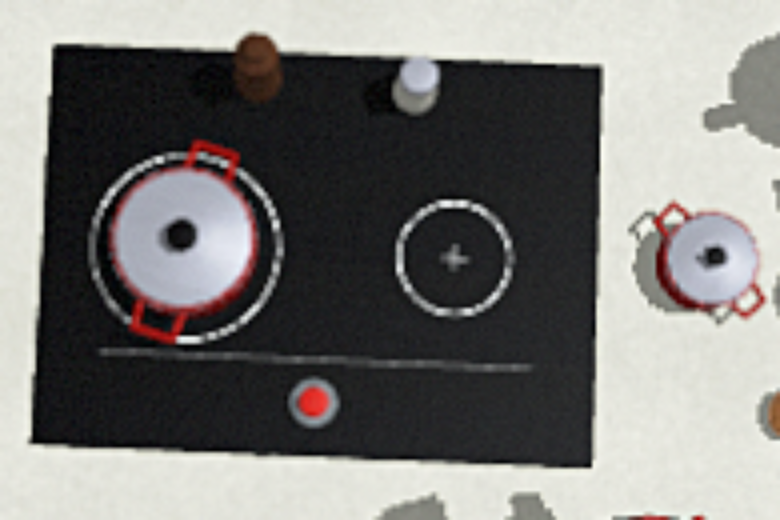

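The pot stands centred in the ring at crop (184,238). The button bottomed out at z = 22 mm and is back up, and everything else is where it was.

```bash
python3 -c "
from rig import *
print(job_done())"
```

```text
the job is handed in; nothing more can be done
None
```

The pot stands in the big ring, about 1 mm off centre by the top camera; after that I pressed the power button fully and released it, moved the hand clear, and handed the job in with about 27 s on the robot's clock.

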